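Lock the end stop into the packing rail and close up the row

TASK

Fit the loose red-handled end stop into the slotted steel rail on the packing board, past the open end of the row of two gift cartons: feel for the slot lightly, pass the nut through it, push down against the spring and turn a quarter turn clockwise (seen from above), so that the nut catches under the lips and comes up into them with the blade pointing out square over the side where the cartons stand. Then slide the stop along the rail until it has gently pushed the two cartons snug together against the other stop, and let go. Never force the rail or squeeze the cartons hard, keep them upright, and leave the jars and the glass bowl alone.

Things in the scene. Friction and masses are not known exactly. Their poses are not given: they have to be found in the camera images.
- stop: The loose end stop (red grip, steel nut below, aluminium blade), about 0.25 kg, standing on its nut on a low steel tray (floor 3 mm thick, rim 9 mm). Origin: centre of the nut's underside; z up along its round 12 mm shank; x along the nut's long side and along the blade. Height 66 mm.
- nut_top (a point): Top of the steel channel nut, 9 mm above its underside. Nut 34 mm (x) by 19 mm (y); across its top two grooves (9.5 to 15 mm from the middle along x) with floors 6 mm above the underside. The corners +x -y and -x +y are cut away: inside the strut it turns only clockwise seen from above and hits the walls at about 98 deg (anticlockwise at about 35).
- washer_rest (a point): Rest height (10 mm above the nut's underside) of the underside of the steel plate washer, 35 x 35 x 4 mm. The washer slides up the shank by 9 mm to a hard stop, against a spring: 2 N at the start, 1.1 N more per mm.
- grip (a point): Middle of the red grip bar, 50 mm above the stop's origin: 34 mm (x) by 14 mm (y), from 28 to 66 mm above the origin. Grip it from above across its 14 mm (fingers closing along the stop's y).
- blade_tip (a point): Middle of the free end of the blade: 85 mm from the stop's axis along +x, 44 mm above its origin. The blade is 3 mm thick, in the plane y = 0, and reaches from 30 to 58 mm above the origin. In turning it sweeps 85 mm round the axis: keep that room from the cartons.
- board: Plywood packing board fixed on the table, 190 mm (x) by 420 mm (y), 12 mm thick. Origin: centre of its underside; z up. On it, along y from -200 to +200 mm, lies the slotted steel strut, 41 mm wide and high (top at z = 53 mm), inside width 36 mm. The cartons stand on its -x side. Turned clockwise from the board's -y, the blade comes to point along -x.
- slot_line (a point): Nominal centre of the strut's 22 mm wide top slot, at the top, in the part free of cartons: x = 60, y = 100, z = 53 mm on the board. The strut is screwed down through slotted feet and truly lies up to 6 mm to either side (+x or -x), parallel and unmoving in a run. This offset is not measured: see it or feel it.
- lip_edge (a point): Lower edge of the slot's lips (bent down 7 mm, 2.5 mm thick), z = 46 mm; below it 31 mm free depth. The nut turns with the stop's origin under z = 37 mm (washer pushed 6 mm, about 8.6 N; hard stop at 34 mm, 12 N). Caught, the nut's grooves sit on the lip edges: origin at z = 40 mm, held up by the washer on the strut's top (about 5 N).
- far_stop (a point): Face of the blade of the other stop, already locked in the strut at the row's far end: y = -163.5 mm on the board, facing +y. With both cartons snug against it, the loose stop's axis comes to y = -12 mm on the board.
- carton_a: Filled kraft gift carton, loose, 70 mm (x) by 75 mm (y) by 90 mm high, 0.2 to 0.36 kg, beside the far stop with a gap of up to 4 mm. Origin: centre of its underside, on the board.
- carton_b: The same, next in the row, nearer the free part of the strut, at a gap of 3 to 18 mm. The cartons' sides are 29 to 31 mm from the slot's nominal line.
- jar_a: Jam jar with glass lid, 68 mm wide, 83 mm high, bystander behind the board. Origin: centre of its underside.
- jar_b: Another such jar.
- jar_c: Another such jar.
- bowl: Glass bowl, 110 mm wide, 50 mm high, bystander. Origin: centre of its underside.
Mind the look-alikes: they are no part of the job. Leave any green look-alike of the stop alone. What is shaped like the carton_b but blue is not meant.

How it is judged:
On the way, in this order (a step that is already met when the one before it is completed fails the run):
1. nut gone lengthwise through the slot and below the lips (origin under 37.5 mm over the board's underside, within 10 mm of the nominal line, long side within 20 deg of the slot) (z of stop in the frame of board below 0.0375 m and x of stop in the frame of board between 0.05 and 0.07 m and angle between the x axis of stop and the y axis of board, either way round below 0.35 rad), for 0.1 s.
2. turned and caught: across the slot within 10 deg, blade on the cartons' side, risen into the lips (origin 38 to 42.5 mm over the board's underside) (z of stop in the frame of board between 0.038 and 0.0425 m and x of stop in the frame of board between 0.05 and 0.07 m and angle between the x axis of stop and the x axis of board, either way round below 0.175 rad and x of blade_tip in the frame of board below 0 m), for 0.2 s.
At the end, for the whole second after the job is handed in: Stop let go, at rest and upright, caught under the lips (origin 38-42.5 mm over the board's underside, nut across the slot within 10 deg, blade on the cartons' side); row closed, gaps at most 5 mm in all (stop's y below -7 mm on the board); cartons upright on the board (all of step 2 and angle between stop's own z axis and vertical below 0.12 rad and y of stop in the frame of board below -0.007 m and y of carton_b in the frame of stop below 0.048 m and horizontal distance between carton_a and carton_b below 0.082 m and angle between each of carton_a, carton_b's own z axis and vertical below 0.1 rad and height (world z) of each of carton_a, carton_b below 0.02 m and linear speed of each of stop, carton_b below 0.01 m/s); the robot touches nothing.
It fails at once if the rail is forced: more than 35 N between the stop and the board with its strut before the nut is across and up in the lips, or more than 80 N at any time (contact force between stop and board above 80 N or (contact force between stop and board above 35 N and not (angle between the x axis of stop and the x axis of board, either way round below 0.3 rad and z of stop in the frame of board above 0.0375 m))).
It fails at once if a carton is squeezed with more than 20 N by the stop (contact force between stop and carton_a above 20 N or contact force between stop and carton_b above 20 N).
It fails at once if a carton is tipped (over 20 degrees) (angle between any of carton_a, carton_b's own z axis and vertical above 0.35 rad).
It fails at once if a jar or the bowl is moved by more than 30 mm (distance of any of jar_a, jar_b, jar_c, bowl from where it was at the start of the episode above 0.03 m).
It also fails if it takes over 69 s, if anything falls off the work surface, if the arm or the gripper's body presses on something with over 40 N, if the wrist force passes 120 N, or if a joint passes its speed limit or range.

ROBOT

A 6-joint arm with a two-finger parallel gripper is mounted at the origin on the work surface. World frame = base frame: x ahead of the robot, y to its left, z up, the work surface at z = 0. Lengths are in m, angles in rad, forces in N, time in s.
With the tool pointing down it reaches from about 0.375 to 0.9 m from the base axis. Payload 3.1 kg.
Tool frame: the origin (TCP) lies on the centre line of the jaws, within the pads' length; the fingertips stand 8 mm ahead of it and the grasp point (between the pads) lies 11 mm behind it; z points along the fingers, y is the line along which they close (so a half turn about z gives the same grasp; the last joint's range is limited). The gripper opens to 85 mm and grips with 20 to 120 N. Pads are 22 mm wide; open, the fingers measure 114 mm over their backs; the gripper's body (76 mm by 85 mm) begins 54 mm behind the grasp point. The pads swing forward as they close: fully open they stand 13 mm farther back than shut.
Start: joints at [-1.298, 0.527, 1.433, -0, 1.181, -0.178], TCP at [0.272, -0.563, 0.239] pointing down, gripper open.
Joint ranges: [-3.08, 3.08], [-0.75, 2.2], [0.22, 2.44], [-1.43, 4.57], [0, 2.65], [-2.85, 2.85]. Speed limits (rad/s): [2.79, 2.79, 3.14, 3.14, 3.14, 3.14].

INTERFACE

Orientations are given as a unit quaternion [x, y, z, w].
In Python, from station import * gives the robot as it stands.
- The arm moves only by the tool play_rows, never from a script. Its argument "rows" is a list of rows, each a list of 3 entries, a list of its own where there are three numbers: the turn, a rotation vector about the tool's x, y, z in degrees, then the shift along the tool's x, y, z in mm, then the closure, from 0 (fully open) to 1 (shut). In form: [[[ax, ay, az], [dx, dy, dz], jaw], ...]. A call has 1 to 12 rows; each row shifts and turns the commanded pose from where the row before left it, along the tool's axes as they then stand; what a row does not reach is not made up. A row lasts 1/12 s, in which the tool goes at most 41.7 mm and 7.16 degrees, less where a joint would pass 70% of its speed; a pose out of reach is approached as far as the arm can. A call with a gripper value outside its range is refused whole. The fingers move at their own pace and stop on an object; "grip_force" is the grip in N (left out, the last holds). Time passes only in rows, so rows that do not move let the fingers close. It gives the time, the measured TCP pose, the force, the opening and the grip force at its end, in the units of the state.
- sense(): the state, without advancing time (a new reading comes with each control period).
- snapshot(name): name is "side" or "top" or "wrist"; returns (picture, depth): 384x512x3 uint8, red, green, blue; 384x512 float32, m along the optical axis (not along the pixel's ray), 0 where there is no reading.
- get_calibration(name): a dict with "vfov" (degrees; the focal length in pixels is half the picture's height over the tangent of half this angle, whatever the lens; pixels are square), "cx", "cy" (the principal point, pixels), "xyz" and "attitude" of the camera in the world. Camera axes: x right, y down, z forward; pixel columns grow to the right and rows downward; lengths in m; the calibration is good to about 2 mm. A picture is of the moment at which its call begins: read the wrist's pose just before it. get_calibration takes no time and is no camera call; for the wrist camera it gives the pose at the moment of the call.
- sign_off(): hands the job in; it is judged then, once.
The state is a dict: "t": time; "q": joint angles; "qd": joint speeds; "tau": joint torques, N m; "tcp_pos": TCP position; "tool_rot": TCP orientation; "force": force on the tool from outside, world axes, zero at the start; "ft_torque": the same for the moment, N m; "finger_gap": opening from 0.0 (shut) to 1.0 (fully open); "gripper_force": force on a finger pad.
Only numpy, scipy, OpenCV 4.12 (cv2) and the standard library are available. Lean on these libraries where they do the work, as an engineer would, in place of code of your own. Each camera call takes 0.05 s, during which the arm holds its last target. There are 200 camera calls.

## Working session

There is one attempt and no reset: what is moved stays moved. The work goes in short steps, Python scripts to look and compute and a tool call to move; the robot and the scene stay as the last step left them, time stands still between calls to the robot, and variables do not carry over. Pictures are saved under pics/ and viewed, at most 10 in all, crops included, and the job is handed in when it is done.

Besides the shell and the picture viewer there is one more tool, called after "Emit:" as name([rows], argument=value, ...), one row to a line, values as JSON. play_rows: Moves the arm, as the interface text tells. Its arguments: {"type":"object","properties":{"rows":{"type":"array","items":{"type":"array"}},"grip_force":{"type":"number"}},"required":["rows"]}

```bash
mkdir -p pics; cat > h.py <<'E'
from station import *
import numpy as np, cv2, json
from scipy.spatial.transform import Rotation as R
def grab(n):
    c=get_calibration(n); p,d=snapshot(n); return c,p,d
def Rc(c):
    a=np.array(c["attitude"],float)
    return R.from_quat(a).as_matrix() if a.size==4 else a.reshape(3,3)
def f(c): return 192/np.tan(np.radians(c["vfov"])/2)
def ray(c,u,v): return Rc(c)@np.array([(u-c["cx"])/f(c),(v-c["cy"])/f(c),1.])
def atz(c,u,v,z):
    r=ray(c,u,v); o=np.array(c["xyz"]); return o+r*(z-o[2])/r[2]
def dep(c,d,u,v):
    return np.array(c["xyz"])+ray(c,u,v)*d[int(v),int(u)]
def cloud(c,d):
    v,u=np.mgrid[:384,:512]; 
    P=np.stack([(u-c["cx"])/f(c),(v-c["cy"])/f(c),np.ones_like(u,float)],-1)*d[...,None]
    return P@Rc(c).T+np.array(c["xyz"])
E
python3 - <<'E'
from h import *
import pickle
print(sense())
for n in ("top","side"):
    c,p,d=grab(n); print(n,c)
    cv2.imwrite(f"pics/{n}0.png",cv2.resize(p[...,::-1],None,fx=1.5,fy=1.5)); pickle.dump((c,p,d),open(n+"0.pkl","wb"))
E
```

```text
{'t': 0.0, 'q': array([-1.29853146e+00,  5.28461151e-01,  1.43390550e+00, -7.07530581e-06,
        1.18142682e+00, -1.78512153e-01]), 'qd': array([-0.00021822,  0.00071756, -0.00191198, -0.00027381, -0.00053213,
        0.00104772]), 'tau': array([-1.64060224e-03, -4.42358887e+01, -1.78024846e+01, -2.54087954e-04,
        8.36983061e-03, -1.68095971e-05]), 'tcp_pos': array([ 0.27211501, -0.56186588,  0.23833568]), 'tool_rot': array([ 9.74706463e-01,  2.23486241e-01, -5.48320689e-05, -1.09904713e-03]), 'force': array([ 0.30379492, -0.04665609, -0.28398657]), 'ft_torque': array([ 0.01416605, -0.04859461,  0.02668178]), 'gripper_force': 0.0, 'finger_gap': 1.00022229694938}
top {'vfov': 44.351818875917225, 'cx': 256.62397412785657, 'cy': 202.6709594883808, 'xyz': array([ 0.47562288, -0.03798093,  1.59818671]), 'attitude': array([-0.70036726,  0.71358035, -0.01435979,  0.00908695])}
side {'vfov': 56.04852616966958, 'cx': 260.6493358536851, 'cy': 189.0200446197827, 'xyz': array([0.02742526, 0.71152376, 0.76204203]), 'attitude': array([-0.25481497,  0.85713482, -0.42507372,  0.14036228])}
```

View pics/top0.png

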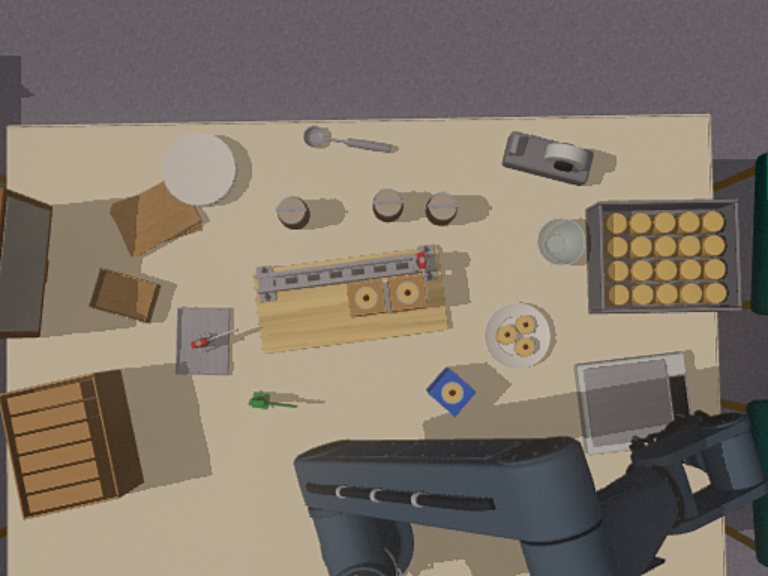

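View pics/side0.png

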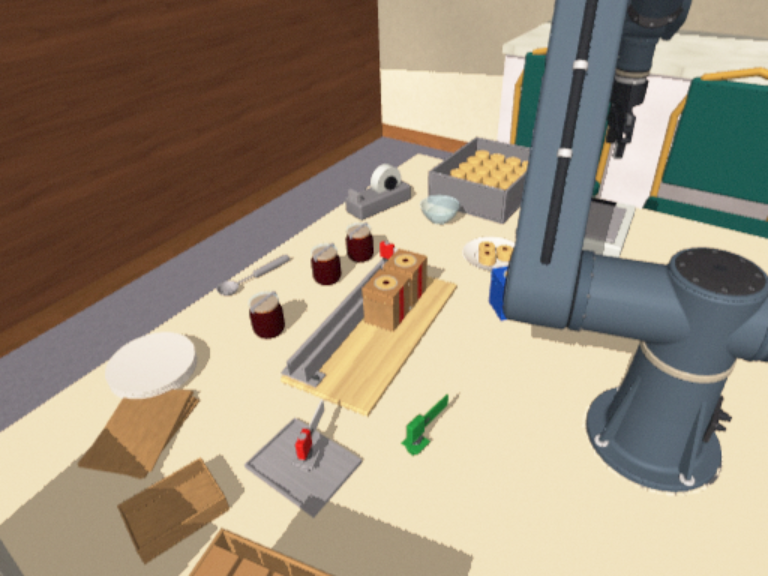

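The top view shows the stop's red grip at (200,343) with its blade pointing right. The rail runs from (265,283) to (425,258), the cartons are at (366,297) and (407,292), and the green look-alike is at (260,401). Next I'll get rough positions, then look with the wrist camera.

```bash
python3 - <<'E'
from h import *
import pickle
c,p,d=pickle.load(open("top0.pkl","rb"))
P=cloud(c,d); p=p.astype(int)
red=(p[...,0]>130)&(p[...,1]<70)&(p[...,2]<70)
for lo,hi in((100,165),(265,300)):
    m=red.copy(); m[:,:lo]=0; m[:,hi:]=0; print(m.sum(),P[m].mean(0).round(4),P[m][:,2].max())
# board corners px
for n,(u,v),z in[("bl",(264,352),.012),("br",(446,328),.012),("tl",(257,270),.012),("strutL",(263,284),.053),("strutR",(430,256),.053)]:
    print(n,atz(c,u/1.5,v/1.5,z).round(4))
print("stop",atz(c,200/1.5,343/1.5,.069),"tip",atz(c,237/1.5,332/1.5,.05))
m=(P[...,2]>.045)&(P[...,2]<.062)&(P[...,0]>.4)&(P[...,0]<.75)&(P[...,1]>-.2)&(P[...,1]<.3)&(p.max(-1)-p.min(-1)<25)
q=P[m]; print(len(q)); (vx,vy,x0,y0)=cv2.fitLine(q[:,:2].astype(np.float32),cv2.DIST_HUBER,0,.01,.01).ravel(); print(vx,vy,x0,y0,q[:,2].mean(), q[:,1].min(),q[:,1].max())
print(get_calibration("wrist"))
E
```

```text
22 [0.4509 0.3549 0.0703] 0.07599156398338813
27 [ 0.6184 -0.128   0.1058] 0.11078913695875103
bl [0.4257 0.2224 0.012 ]
br [ 0.4717 -0.1864  0.012 ]
tl [0.6099 0.2357 0.012 ]
strutL [0.5755 0.2159 0.053 ]
strutR [ 0.6303 -0.1508  0.053 ]
stop [0.44949135 0.35065956 0.069     ] tip [0.4716531  0.27451753 0.05      ]
779
0.13026243 -0.9914796 0.59641325 0.07753579 0.05368649235450479 -0.19931536423453358 0.2983479560628787
{'vfov': 64.94359953886983, 'cx': 255.7752550395188, 'cy': 193.5139978558075, 'xyz': array([ 0.34027341, -0.52859852,  0.37287777]), 'attitude': array([ 0.83793159, -0.52513556, -0.07975533,  0.12546866])}
```

Emit:
play_rows([
  [[0,0,-6.7],[0,0,0],0],
  [[0,0,-6.7],[0,0,0],0],
  [[0,0,-6.7],[0,0,0],0],
  [[0,0,-6.7],[0,0,0],0],
  [[0,0,-6.7],[0,0,0],0],
  [[0,0,-6.7],[0,0,0],0],
  [[0,0,-6.7],[0,0,0],0],
  [[0,0,-6.7],[0,0,0],0],
  [[0,0,-6.7],[0,0,0],0],
  [[0,0,-6.7],[0,0,0],0],
  [[0,0,-6.7],[0,0,0],0],
  [[0,0,-6.7],[0,0,0],0],
])

```text
t: 1.1
tcp_pos: [0.2722, -0.5621, 0.2387]
tool_rot: [0.598, 0.802, 0.0, -0.001]
force: [0.1, -0.1, 0.6]
finger_gap: 0.999
gripper_force: 0.0
```

Emit:
play_rows([
  [[0,0,0],[28,23.5,0],0],
  [[0,0,0],[28,23.5,0],0],
  [[0,0,0],[28,23.5,0],0],
  [[0,0,0],[28,23.5,0],0],
  [[0,0,0],[28,23.5,0],0],
  [[0,0,0],[28,23.5,0],0],
  [[0,0,0],[28,23.5,0],0],
  [[0,0,0],[28,23.5,0],0],
  [[0,0,0],[28,23.5,0],0],
  [[0,0,0],[28,23.5,0],0],
])

```text
t: 1.93
tcp_pos: [0.4199, -0.2262, 0.2391]
tool_rot: [0.6, 0.8, 0.0, -0.0]
force: [0.8, -0.5, -0.2]
finger_gap: 1.003
gripper_force: 0.0
```

Emit:
play_rows([
  [[0,0,0],[28,23.5,0],0],
  [[0,0,0],[28,23.5,0],0],
  [[0,0,0],[28,23.5,0],0],
  [[0,0,0],[28,23.5,0],0],
  [[0,0,0],[28,23.5,0],0],
  [[0,0,0],[28,23.5,0],0],
  [[0,0,0],[28,23.5,0],0],
  [[0,0,0],[28,23.5,0],0],
  [[0,0,0],[28,23.5,0],0],
  [[0,0,0],[28,23.5,0],0],
  [[0,0,0],[0,0,0],0],
  [[0,0,0],[0,0,0],0],
])

```text
t: 2.93
tcp_pos: [0.567, 0.1083, 0.2387]
tool_rot: [0.599, 0.801, -0.0, -0.0]
force: [0.0, 0.0, 0.0]
finger_gap: 1.0
gripper_force: 0.0
```

```bash
cat >> h.py <<'E'
def pose():
    s=sense(); M=R.from_quat(s["tool_rot"]).as_matrix(); return s,s["tcp_pos"],M,np.degrees(np.arctan2(M[1,0],M[0,0]))
def go(x,y,z):
    s,t,M,phi=pose(); print("t",round(s["t"],2),"tcp",t.round(4),"phi",round(phi,2),"tilt",M[:,2].round(4),"F",s["force"].round(1),"need mm",((M.T@(np.array([x,y,z])-t))*1000).round(1))
E
python3 - <<'E'
from h import *
import pickle
c,p,d=grab("wrist"); go(.45,.352,.24); print(c)
cv2.imwrite("pics/w1.png",cv2.resize(p[...,::-1],None,fx=1.5,fy=1.5)); pickle.dump((c,p,d),open("w1.pkl","wb"))
E
```

```text
t 2.98 tcp [0.5665 0.107  0.2387] phi 106.34 tilt [-1.7e-03 -5.0e-04 -1.0e+00] F [ 0.5  0.4 -0.2] need mm [267.8 -42.9  -1.3]
{'vfov': 64.94359953886983, 'cx': 255.7752550395188, 'cy': 193.5139978558075, 'xyz': array([0.54594569, 0.18144152, 0.37311967]), 'attitude': array([0.97861321, 0.14144924, 0.02155989, 0.14779535])}
```

View pics/w1.png

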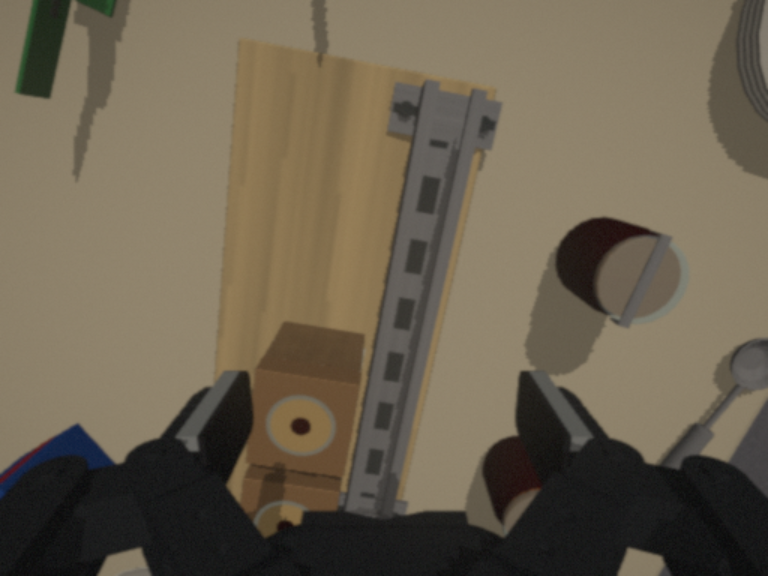

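The wrist view shows the rail clearly, with its near end at (450,95) and the slot between lips running down to about (375,500). The board's left edge runs from (238,40) to (215,375), and carton_b's top is at (300,425). I'll fit the rail from the depth data.

```bash
python3 - <<'E'
from h import *
import pickle
c,p,d=pickle.load(open("w1.pkl","rb")); P=cloud(c,d)
for n,(u,v) in dict(tl=(238,40),tr=(494,89),left=(215,375)).items(): print(n,atz(c,u/1.5,v/1.5,.012).round(4), dep(c,d,u/1.5+3,v/1.5+3)[2].round(4))
x,y,z=P[...,0],P[...,1],P[...,2]
m=(abs(z-.053)<.004)&(y>.0)&(y<.2)&(x>.54)&(x<.66); q=P[m]; print(m.sum(), np.median(q[:,2]))
k=cv2.fitLine(q[:,:2].astype(np.float32),cv2.DIST_HUBER,0,.01,.01).ravel(); th=np.degrees(np.arctan2(k[0],-k[1])) if k[1]<0 else np.degrees(np.arctan2(-k[0],k[1])); print(k,th)
# per-strip edges
for th in (th,):
  e=np.array([np.cos(np.radians(th)),np.sin(np.radians(th))]); n=np.array([-e[1],e[0]])
  for y0 in np.arange(.02,.2,.03):
    s=q[abs(q[:,:2]@n-(k[2:]@n)-(y0-k[3]))<.015]; w=(s[:,:2]-k[2:])@e*1000
    h,b=np.histogram(w,np.arange(-30,31,2)); print(round(y0,2),h)
# board face and left edge
m=(abs(z-.012)<.004)&(x>.4)&(x<.56)&(y>-.05)&(y<.25)&(P[...,0]>0); 
hsv=cv2.cvtColor(p,cv2.COLOR_RGB2HSV); print(hsv[100,180],hsv[100,100])
E
```

```text
tl [0.4252 0.2242 0.012 ] 0.0122
tr [0.6116 0.2457 0.012 ] -0.0006
left [ 0.4566 -0.0433  0.012 ] 0.2535
3272 0.052815184356416855
[ 0.1140451  -0.99347556  0.5874841   0.08628226] 6.5485506
0.02 [ 6  3  3  6  3  0  0  0  3 41 40 38 39 29  0  0  0  0  0  0  0  0  0  0
 22 40 37 39 37 21]
0.05 [ 0  2  1  1  0  0  0  0  1 45 41 42 41 33  0  0  0  0  0  0  0  0  0  0
 20 41 41 44 41 22]
0.08 [ 0  0  0  0  0  0  0  0  0 47 47 44 44 39  0  0  0  0  0  0  0  0  0  0
 24 41 44 45 41 28]
0.11 [ 0  0  0  0  0  0  0  0  0 48 50 49 49 42  0  0  0  0  0  0  0  0  0  0
 20 51 46 49 50 28]
0.14 [ 0  0  0  0  0  0  0  0  0 53 54 53 54 46  0  0  0  0  0  0  0  0  0  0
 22 51 52 52 54 31]
0.17 [ 0  0  0  0  0  0  0  0  0 55 56 57 59 52  0  0  0  0  0  0  0  0  0  0
 24 55 55 60 56 38]
0.2 [ 0  0  0  0  0  0  0  0  0 34 35 33 34 31  0  0  0  0  0  0  0  0  0  0
 10 27 28 25 24 19]
[ 18 102 135] [ 19  64 144]
```

Emit:
play_rows([
  [[0,0,0],[30,-6,5],0],
  [[0,0,0],[30,-6,5],0],
  [[0,0,0],[30,-6,5],0],
  [[0,0,0],[30,-6,5],0],
  [[0,0,0],[30,-6,5],0],
  [[0,0,0],[30,-6,5],0],
  [[0,0,0],[30,-6,5],0],
  [[0,0,0],[0,0,0],0],
  [[0,0,0],[0,0,0],0],
])

```text
t: 3.73
tcp_pos: [0.4669, 0.2959, 0.204]
tool_rot: [0.6, 0.8, -0.001, -0.0]
force: [0.4, -0.7, 0.2]
finger_gap: 1.003
gripper_force: 0.0
```

```bash
python3 - <<'E'
from h import *
import pickle
c,p,d=grab("wrist"); go(.45,.352,.064)
cv2.imwrite("pics/w2.png",cv2.resize(p[...,::-1],None,fx=1.5,fy=1.5)); pickle.dump((c,p,d),open("w2.pkl","wb"))
P=cloud(c,d); pi=p.astype(int)
red=(pi[...,0]>100)&(pi[...,1]<70)&(pi[...,2]<70)&(P[...,2]<.09)&(P[...,2]>.02)
q=P[red]; t=q[q[:,2]>.064]; print(red.sum(),len(t),np.median(t[:,2]))
r=cv2.minAreaRect((t[:,:2]*1000).astype(np.float32)); print(r)
v,u=np.nonzero(red); print(u.mean(),v.mean())
E
```

```text
t 3.78 tcp [0.4679 0.2953 0.2042] phi 106.22 tilt [-4.e-04 -9.e-04 -1.e+00] F [ 0.2 -0.7 -1. ] need mm [ 59.6  -1.3 140.2]
323 323 0.06867555576063361
((452.6567077636719, 356.7962646484375), (11.249455451965332, 31.243587493896484), 19.1285400390625)
259.3157894736842 114.671826625387
```

View pics/w2.png

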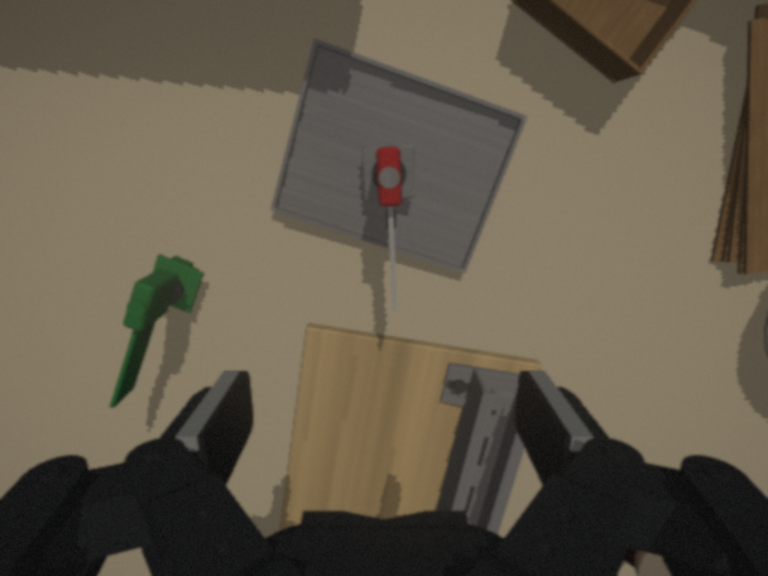

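```bash
python3 - <<'E'
from h import *
import pickle
c,p,d=pickle.load(open("w2.pkl","rb")); P=cloud(c,d)
print("ctr",atz(c,390/1.5,176/1.5,.069).round(4))
a=atz(c,391/1.5,209/1.5,.061);b=atz(c,393.5/1.5,305/1.5,.061); print(a.round(4),b.round(4),np.degrees(np.arctan2(*(b-a)[[1,0]])))
m=(P[...,2]>.045)&(P[...,2]<.064); 
x,y=P[...,0],P[...,1]; m&=(y<.338)&(y>.255)&(abs(x-.465)<.04); q=P[m]; print(len(q)); k=cv2.fitLine(q[:,:2].astype(np.float32),cv2.DIST_HUBER,0,.01,.01).ravel(); print(k,np.degrees(np.arctan2(k[1],k[0])),q[:,1].min(),q[:,1].max())
w,l=cv2.connectedComponents(m.astype(np.uint8)); print(w)
m2=(P[...,2]>.064)&(P[...,2]<.075)&(abs(x-.453)<.03)&(abs(y-.357)<.03); q=P[m2]; print(len(q),cv2.minAreaRect((q[:,:2]*1000).astype(np.float32)))
crop=p[75:225,200:320,::-1]; cv2.imwrite("pics/w2c.png",cv2.resize(crop,None,fx=4,fy=4,interpolation=cv2.INTER_CUBIC))
E
```

```text
ctr [0.4535 0.3564 0.069 ]
[0.4598 0.3375 0.061 ] [0.479  0.2788 0.061 ] -71.91424850451175
256
[ 0.32519716 -0.9456462   0.46774042  0.31141338] -71.02248 0.2756495617665234 0.33783270482076944
2
621 ((452.6201171875, 355.48724365234375), (13.979938507080078, 33.73241424560547), 19.403444290161133)
```

View pics/w2c.png

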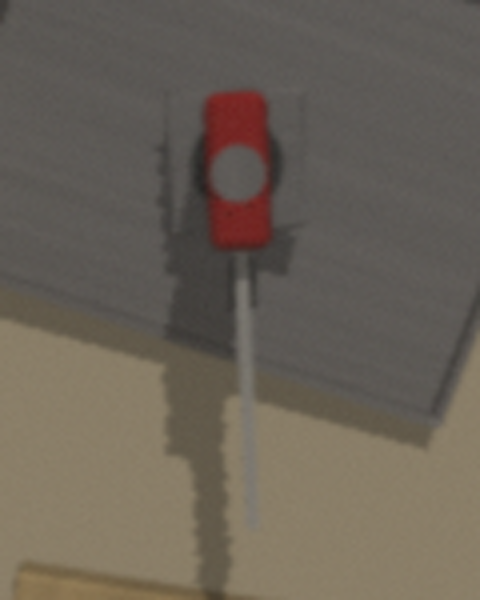

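The crop confirms it: the grip spans (205,92) to (270,248), its shank circle is at (238,173), and the blade runs down to (252,525). That puts the axis at (0.4526, 0.3555), with stop x at -70.9°.

Emit:
play_rows([
  [[0,0,-2.8],[20,0,0],0],
  [[0,0,0],[20,0,0],0],
  [[0,0,0],[20,0,0],0],
  [[0,0,0],[0,0,25],0],
  [[0,0,0],[0,0,25],0],
  [[0,0,0],[0,0,25],0],
  [[0,0,0],[0,0,0],0],
  [[0,0,0],[0,0,0],0],
])

```text
t: 4.45
tcp_pos: [0.4498, 0.3515, 0.1286]
tool_rot: [0.582, 0.814, -0.001, -0.001]
force: [-0.0, 0.1, 0.8]
finger_gap: 0.998
gripper_force: 0.0
```

```bash
python3 -c "
from h import *
go(.4526,.3555,.044)"
```

```text
t 4.45 tcp [0.4498 0.3515 0.1286] phi 108.88 tilt [-0.0025 -0.0016 -1.    ] F [-0.   0.1  0.8] need mm [ 3.   4.2 84.6]
```

Emit:
play_rows([
  [[0,0,0],[3,4,15],0],
  [[0,0,0],[0,0,20],0],
  [[0,0,0],[0,0,20],0],
  [[0,0,0],[0,0,20],0],
  [[0,0,0],[0,0,10],0],
  [[0,0,0],[0,0,0],0],
  [[0,0,0],[0,0,0],0.4],
], grip_force=40)

```text
t: 5.03
tcp_pos: [0.4533, 0.3575, 0.0453]
tool_rot: [0.581, 0.814, 0.001, 0.0]
force: [0.1, -0.2, 0.2]
finger_gap: 0.886
gripper_force: 0.0
```

```bash
python3 -c "
from h import *
go(.4526,.3555,.044)
c,p,d=grab('wrist'); cv2.imwrite('pics/w3.png',p[...,::-1])"
```

```text
t 5.03 tcp [0.4533 0.3575 0.0453] phi 108.98 tilt [ 1.3e-03  6.0e-04 -1.0e+00] F [ 0.1 -0.2  0.2] need mm [-1.6 -1.4  1.3]
```

View pics/w3.png

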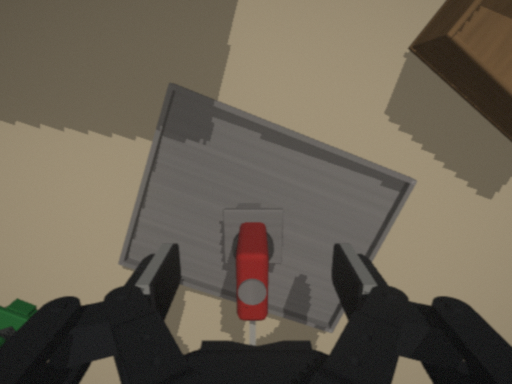

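The grip bar at (253,270) sits centred between the pads, so I'll close.

Emit:
play_rows([
  [[0,0,0],[-1,-1,1],0.8],
  [[0,0,0],[0,0,0],1],
  [[0,0,0],[0,0,0],1],
  [[0,0,0],[0,0,0],1],
  [[0,0,0],[0,0,0],1],
  [[0,0,0],[0,0,0],1],
  [[0,0,0],[0,0,0],1],
  [[0,0,0],[0,0,0],1],
  [[0,0,0],[0,0,0],1],
  [[0,0,0],[0,0,0],1],
], grip_force=70)

```text
t: 5.92
tcp_pos: [0.4521, 0.3566, 0.044]
tool_rot: [0.58, 0.814, 0.001, 0.0]
force: [0.5, 0.5, 5.1]
finger_gap: 0.156
gripper_force: 69.0
```

Emit:
play_rows([
  [[0,0,0],[0,0,0],1],
  [[0,0,0],[0,0,-5],1],
  [[0,0,0],[0,0,-20],1],
  [[0,0,0],[0,0,-25],1],
  [[0,0,0],[0,0,-25],1],
  [[0,0,0],[0,0,-25],1],
  [[0,0,0],[0,0,0],1],
  [[0,0,0],[0,0,0],1],
])

```text
t: 6.58
tcp_pos: [0.452, 0.3565, 0.1442]
tool_rot: [0.58, 0.814, 0.001, 0.001]
force: [-0.1, -0.1, -2.9]
finger_gap: 0.15
gripper_force: 68.5
```

```bash
python3 -c "
from h import *
go(.5883,.1524,.145); s=sense(); print(s['finger_gap'],s['gripper_force'])"
```

```text
t 6.58 tcp [0.452  0.3565 0.1442] phi 109.04 tilt [ 0.002  0.001 -1.   ] F [-0.1 -0.1 -2.9] need mm [-237.4   62.3   -0.7]
0.15015081962364565 68.53597640991211
```

Emit:
play_rows([
  [[0,0,6.2],[0,0,0],1],
  [[0,0,6.2],[0,0,0],1],
  [[0,0,0],[-27,14,0],1],
  [[0,0,0],[-27,14,0],1],
  [[0,0,0],[-27,14,0],1],
  [[0,0,0],[-27,14,0],1],
  [[0,0,0],[-27,14,0],1],
  [[0,0,0],[-27,14,0],1],
  [[0,0,0],[-27,14,0],1],
  [[0,0,0],[-27,14,0],1],
  [[0,0,0],[0,0,0],1],
  [[0,0,0],[0,0,0],1],
])

```text
t: 7.58
tcp_pos: [0.5874, 0.1529, 0.141]
tool_rot: [0.666, 0.746, -0.001, -0.001]
force: [-1.4, 0.6, -2.2]
finger_gap: 0.151
gripper_force: 68.5
```

```bash
python3 - <<'E'
from h import *
import pickle
c,p,d=grab("wrist"); go(.5883,.1524,.098)
P=cloud(c,d); x,y,z=P[...,0],P[...,1],P[...,2]
e=np.array([np.cos(np.radians(6.55)),np.sin(np.radians(6.55))]); n=np.array([-e[1],e[0]])
w=((P[...,:2]-np.array([.5958,.0873]))@e)*1000; s=(P[...,:2]-np.array([.5958,.0873]))@n
for s0 in np.arange(.0,.15,.03):
    m=(abs(z-.053)<.003)&(abs(s-s0)<.015)&(abs(w)<35); print(round(s0,2),np.histogram(w[m],np.arange(-30,31,2))[0])
cv2.imwrite("pics/w4.png",cv2.resize(p[...,::-1],None,fx=1.5,fy=1.5))
E
```

```text
t 7.63 tcp [0.5863 0.154  0.1411] phi 96.53 tilt [-5.e-03  1.e-04 -1.e+00] F [-1.3  0.9 -2.7] need mm [-1.9  2.  43.1]
0.0 [0 0 0 0 0 0 0 0 0 0 0 0 0 0 0 0 0 0 0 0 0 0 0 0 0 0 0 0 0 0]
0.03 [0 0 0 0 0 0 0 0 0 0 0 0 0 0 0 0 0 0 0 0 0 0 0 0 0 0 0 0 0 0]
0.06 [ 0  0  0  0  4 37 48 31 38 21  0  0  0  0  0  0  0  0  0  0 16 32 48 39
 40 16  0  0  0  0]
0.09 [  0   0   0   0   3 103 102 105  98  83   0   0   0   0   0   0   0   0
   0   0  35 113  96 103 105  49   0   0   0   0]
0.12 [  0   0   0   0   0 111 114 115 111  95   0   0   0   0   0   0   0   0
   0   0  38 107 117 113 118  61   0   0   0   0]
```

View pics/w4.png

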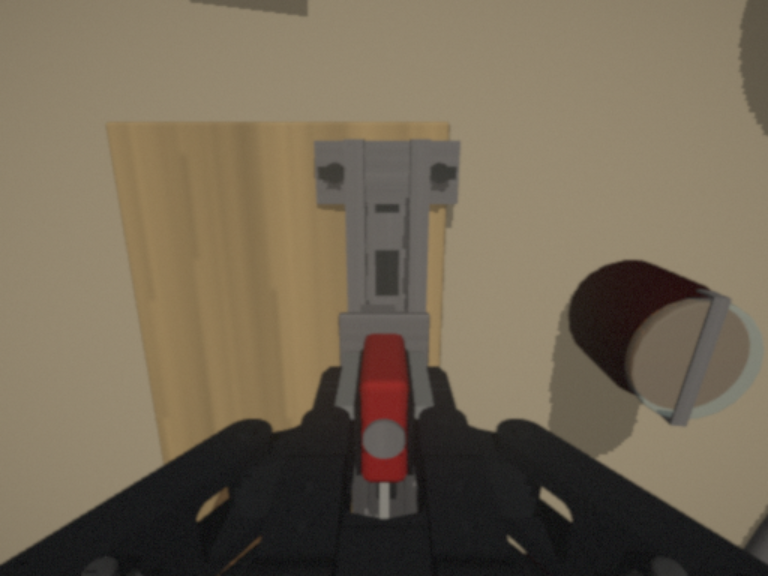

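The wrist view shows the washer (340–430, 315–400) and grip (362–407) lined up over the rail, whose outer edges are at 347 and 427. The image centres roughly agree; the depth data will give the cross offset.

```bash
python3 - <<'E'
from h import *
c,p,d=grab("wrist"); s_,t,M,phi=pose(); print(t,phi,(M[:,2]*1000).round(1))
P=cloud(c,d); z=P[...,2]; pi=p.astype(int)
e=np.array([np.cos(np.radians(6.55)),np.sin(np.radians(6.55))]); n=np.array([-e[1],e[0]])
w=((P[...,:2]-np.array([.5958,.0873]))@e)*1000; s=(P[...,:2]-np.array([.5958,.0873]))@n*1000
print("tcp w,s",(t[:2]-[.5958,.0873])@e*1000,(t[:2]-[.5958,.0873])@n*1000)
red=(pi[...,0]>90)&(pi[...,1]<60)&(pi[...,2]<60)
zt=np.percentile(z[red],90); m=red&(abs(z-zt)<.003); print("grip z",zt,"w",np.percentile(w[m],[1,50,99]),"s",np.percentile(s[m],[1,99]))
m=(abs(w)<30)&(s>55)&(s<95)&(z>.105)&(z<.125)&~red&(pi.min(-1)>70); print(m.sum(),"washer w",np.percentile(w[m],[1,50,99]),"s",np.percentile(s[m],[1,99]),"z",np.median(z[m]))
m=(abs(z-.053)<.003)&(s>95)&(s<130)&(abs(w)<35)
L=w[m&(w<0)];Rr=w[m&(w>0)]; print("lips",np.percentile(L,[1,99]),np.percentile(Rr,[1,99]))
E
```

```text
[0.58586976 0.15483577 0.14140982] 96.6090028442026 [-4.9e+00  1.0e-01 -1.0e+03]
tcp w,s -2.161598429200575 68.22768317129936
grip z 0.16617195066316326 w [-7.53985521 -1.29496347  4.60489681] s [51.45110287 83.31663114]
1367 washer w [-18.98715881  -2.06135399  15.43903291] s [64.80757191 84.24156217] z 0.11365712295356212
lips [-19.86323747 -10.4652761 ] [11.516546   20.91637249]
```

Emit:
play_rows([
  [[0,0,0],[0,2.5,0],1],
  [[0,0,0],[0,0,15],1],
  [[0,0,0],[0,0,15],1],
  [[0,0,0],[0,0,8],1],
  [[0,0,0],[0,0,0],1],
  [[0,0,0],[0,0,0],1],
])

```text
t: 8.18
tcp_pos: [0.5895, 0.1557, 0.1048]
tool_rot: [0.665, 0.747, -0.001, -0.001]
force: [0.7, 0.2, -2.1]
finger_gap: 0.152
gripper_force: 68.6
```

```bash
cat >> h.py <<'E'
def st():
    s,t,M,phi=pose(); e=np.array([np.cos(np.radians(6.55)),np.sin(np.radians(6.55))]); n=np.array([-e[1],e[0]])
    print("t",round(s["t"],2),"w,s,z mm",((t[:2]-[.5958,.0873])@e*1000).round(2),((t[:2]-[.5958,.0873])@n*1000).round(2),(t[2]*1000).round(2),"yaw",(phi-6.55).round(2),"tilt mrad",(M[:2,2]*1000).round(1),"F(e,n,z)",(s["force"][:2]@e).round(1),(s["force"][:2]@n).round(1),s["force"][2].round(1),"T",s["ft_torque"].round(2),"gap",round(s["finger_gap"],3))
E
python3 -c "
from h import *
st()"
```

```text
t 8.18 w,s,z mm 1.58 68.68 104.83 yaw 90.15 tilt mrad [-1.6 -0.1] F(e,n,z) 0.7 0.1 -2.1 T [0.01 0.02 0.  ] gap 0.152
```

```bash
cat >> h.py <<'E'
def rel():
    c,p,d=grab("wrist"); P=cloud(c,d); z=P[...,2]; pi=p.astype(int)
    e=np.array([np.cos(np.radians(6.55)),np.sin(np.radians(6.55))]); n=np.array([-e[1],e[0]])
    w=((P[...,:2]-np.array([.5958,.0873]))@e)*1000; s=(P[...,:2]-np.array([.5958,.0873]))@n*1000; t=sense()["tcp_pos"][2]
    red=(pi[...,0]>90)&(pi[...,1]<60)&(pi[...,2]<60)
    zt=np.percentile(z[red],90); m=red&(abs(z-zt)<.003); g=np.percentile(w[m],[1,99])
    m=(abs(w)<30)&(s>55)&(s<95)&(abs(z-t+.0275)<.004)&~red&(pi.min(-1)>70); ws=np.percentile(w[m],[1,99])
    m=(abs(z-.053)<.003)&(s>95)&(s<130)&(abs(w)<35); L=w[m&(w<0)];Rr=w[m&(w>0)]
    l=[np.percentile(L,1),np.percentile(L,99),np.percentile(Rr,1),np.percentile(Rr,99)]
    print("grip",g.round(1),g.mean().round(2),"washer",ws.round(1),ws.mean().round(2),"lips",np.round(l,1),np.mean(l).round(2))
E
python3 -c "
from h import *
rel();st();rel();st()"
```

```text
grip [-4.2  7.9] 1.88 washer [-15.4  18.9] 1.73 lips [-19.9 -10.5  11.5  20.9] 0.5
t 8.23 w,s,z mm 2.3 68.49 105.53 yaw 90.14 tilt mrad [0.2 0.1] F(e,n,z) -0.7 0.4 -2.3 T [0.01 0.01 0.07] gap 0.153
grip [-3.5  8.6] 2.54 washer [-14.7  19.6] 2.48 lips [-19.9 -10.5  11.5  20.8] 0.48
t 8.28 w,s,z mm 2.7 68.29 105.95 yaw 90.12 tilt mrad [1.2 0.1] F(e,n,z) -0.3 -0.1 -2.0 T [ 0.03 -0.01 -0.02] gap 0.153
```

Emit:
play_rows([
  [[0,0,0],[0,0,0],1],
  [[0,0,0],[0,0,0],1],
  [[0,0,0],[0,0,0],1],
  [[0,0,0],[0,0,0],1],
  [[0,0,0],[0,0,0],1],
  [[0,0,0],[0,0,0],1],
])

```text
t: 8.78
tcp_pos: [0.5904, 0.1549, 0.1055]
tool_rot: [0.665, 0.747, 0.0, 0.0]
force: [-0.4, 0.3, -2.3]
finger_gap: 0.156
gripper_force: 68.6
```

```bash
python3 -c "
from h import *
rel();st();rel();st();rel();st()"
```

```text
grip [-3.5  8.6] 2.53 washer [-14.7  19.7] 2.46 lips [-19.9 -10.5  11.5  20.9] 0.49
t 8.83 w,s,z mm 2.28 67.77 105.38 yaw 90.07 tilt mrad [0.1 0. ] F(e,n,z) -0.3 0.7 -3.1 T [-0.01 -0.07  0.01] gap 0.151
grip [-3.6  8.6] 2.51 washer [-14.7  19.6] 2.42 lips [-19.9 -10.5  11.5  20.9] 0.5
t 8.88 w,s,z mm 2.24 67.8 105.34 yaw 90.07 tilt mrad [0. 0.] F(e,n,z) 0.1 -0.4 -2.3 T [-0.    0.   -0.04] gap 0.152
grip [-3.5  8.5] 2.5 washer [-14.8  19.6] 2.42 lips [-19.9 -10.5  11.5  20.9] 0.51
t 8.93 w,s,z mm 2.24 67.82 105.31 yaw 90.08 tilt mrad [-0.  0.] F(e,n,z) -0.8 -0.5 -2.4 T [-0.03 -0.03 -0.01] gap 0.157
```

Emit:
play_rows([
  [[0,0,0],[0,-1,0],1],
  [[0,0,0],[0,-1,2],1],
  [[0,0,0],[0,0,2],1],
  [[0,0,0],[0,0,2],1],
  [[0,0,0],[0,0,0],1],
  [[0,0,0],[0,0,0],1],
  [[0,0,0],[0,0,0],1],
  [[0,0,0],[0,0,0],1],
  [[0,0,0],[0,0,0],1],
  [[0,0,0],[0,0,0],1],
])

```text
t: 9.77
tcp_pos: [0.5884, 0.1547, 0.0994]
tool_rot: [0.665, 0.747, 0.0, 0.0]
force: [0.3, -0.5, -2.2]
finger_gap: 0.152
gripper_force: 68.6
```

```bash
python3 -c "
from h import *
rel();st()"
```

```text
grip [-5.5  6.6] 0.58 washer [-16.7  17.7] 0.49 lips [-19.9 -10.5  11.5  20.9] 0.5
t 9.82 w,s,z mm 0.31 67.82 99.38 yaw 90.08 tilt mrad [ 0.2 -0. ] F(e,n,z) 0.0 0.1 -2.1 T [ 0.02 -0.02  0.01] gap 0.152
```

Centred. I'll descend slowly and feel for the slot.

Emit:
play_rows([
  [[0,0,0],[0,0,1],1],
  [[0,0,0],[0,0,1],1],
  [[0,0,0],[0,0,1],1],
  [[0,0,0],[0,0,1],1],
  [[0,0,0],[0,0,1],1],
  [[0,0,0],[0,0,1],1],
  [[0,0,0],[0,0,1],1],
  [[0,0,0],[0,0,0],1],
  [[0,0,0],[0,0,0],1],
])

```text
t: 10.57
tcp_pos: [0.5882, 0.1547, 0.0922]
tool_rot: [0.665, 0.747, -0.0, -0.0]
force: [-0.2, -0.6, -1.9]
finger_gap: 0.157
gripper_force: 68.6
```

```bash
python3 -c "
from h import *
st()"
```

```text
t 10.57 w,s,z mm 0.18 67.84 92.22 yaw 90.08 tilt mrad [-0.2 -0. ] F(e,n,z) -0.3 -0.6 -1.9 T [0.01 0.04 0.02] gap 0.157
```

Emit:
play_rows([
  [[0,0,0],[0,0,1.5],1],
  [[0,0,0],[0,0,1.5],1],
  [[0,0,0],[0,0,1.5],1],
  [[0,0,0],[0,0,1.5],1],
  [[0,0,0],[0,0,1.5],1],
  [[0,0,0],[0,0,1.5],1],
  [[0,0,0],[0,0,0],1],
  [[0,0,0],[0,0,0],1],
  [[0,0,0],[0,0,0],1],
])

```text
t: 11.32
tcp_pos: [0.5883, 0.1547, 0.0836]
tool_rot: [0.665, 0.747, -0.0, -0.0]
force: [-0.6, -0.0, -0.4]
finger_gap: 0.156
gripper_force: 68.9
```

```bash
python3 -c "
from h import *
st()"
```

```text
t 11.32 w,s,z mm 0.21 67.85 83.58 yaw 90.08 tilt mrad [-0. -0.] F(e,n,z) -0.6 0.0 -0.4 T [-0.05  0.16 -0.08] gap 0.156
```

Emit:
play_rows([
  [[0,0,0],[0,0,1],1],
  [[0,0,0],[0,0,1],1],
  [[0,0,0],[0,0,1],1],
  [[0,0,0],[0,0,1],1],
  [[0,0,0],[0,0,1],1],
  [[0,0,0],[0,0,1],1],
  [[0,0,0],[0,0,0.5],1],
  [[0,0,0],[0,0,0],1],
  [[0,0,0],[0,0,0],1],
])

```text
t: 12.07
tcp_pos: [0.5883, 0.1547, 0.0775]
tool_rot: [0.665, 0.747, 0.0, 0.0]
force: [-2.7, -1.3, 5.9]
finger_gap: 0.157
gripper_force: 69.9
```

```bash
python3 -c "
from h import *
st()"
```

```text
t 12.07 w,s,z mm 0.24 67.84 77.49 yaw 90.08 tilt mrad [ 0.1 -0. ] F(e,n,z) -2.8 -1.0 5.9 T [-0.07  0.46  0.03] gap 0.157
```

Emit:
play_rows([
  [[0,0,0],[0,0,0.8],1],
  [[0,0,0],[0,0,0.8],1],
  [[0,0,0],[0,0,0],1],
  [[0,0,0],[0,0,0],1],
  [[0,0,0],[0,0,0],1],
])

```text
t: 12.48
tcp_pos: [0.5883, 0.1547, 0.0761]
tool_rot: [0.665, 0.747, 0.0, 0.0]
force: [-2.6, -0.9, 7.9]
finger_gap: 0.151
gripper_force: 70.1
```

```bash
python3 -c "
from h import *
st();rel();st()"
```

```text
t 12.48 w,s,z mm 0.23 67.84 76.15 yaw 90.09 tilt mrad [ 0.2 -0.1] F(e,n,z) -2.7 -0.6 7.9 T [-0.05  0.55  0.  ] gap 0.151
grip [-5.5  6.5] 0.49 washer [-20.   20.8] 0.43 lips [-19.9 -10.5  11.5  20.9] 0.49
t 12.53 w,s,z mm 0.23 67.84 76.19 yaw 90.09 tilt mrad [ 0.2 -0.1] F(e,n,z) -3.7 -0.2 8.9 T [-0.04  0.54 -0.03] gap 0.153
```

Emit:
play_rows([
  [[0,0,5],[0,0,0],1],
  [[0,0,5],[0,0.1,0],1],
  [[0,0,5],[0,0.1,0],1],
  [[0,0,5],[0,0.1,0],1],
  [[0,0,5],[0,0.1,0],1],
  [[0,0,5],[0,0.1,0],1],
  [[0,0,0],[0,0,0],1],
  [[0,0,0],[0,0,0],1],
])

```text
t: 13.2
tcp_pos: [0.5906, 0.1548, 0.0766]
tool_rot: [0.836, 0.549, 0.002, 0.001]
force: [-0.2, -0.1, 8.4]
finger_gap: 0.154
gripper_force: 70.1
```

```bash
python3 -c "
from h import *
st()"
```

```text
t 13.2 w,s,z mm 2.49 67.64 76.61 yaw 60.04 tilt mrad [4.2 0.4] F(e,n,z) -0.2 -0.1 8.4 T [-0.03  0.2  -0.12] gap 0.154
```

Emit:
play_rows([
  [[0,0,0],[0,0,0],1],
  [[0,0,0],[0,0,0],1],
  [[0,0,0],[0,0,0],1],
  [[0,0,0],[0,0,0],1],
])

```text
t: 13.53
tcp_pos: [0.5905, 0.1548, 0.0766]
tool_rot: [0.836, 0.549, 0.002, 0.001]
force: [-0.5, 0.2, 8.7]
finger_gap: 0.157
gripper_force: 70.1
```

```bash
python3 -c "
from h import *
st()"
```

```text
t 13.53 w,s,z mm 2.46 67.62 76.6 yaw 60.05 tilt mrad [4.1 0.4] F(e,n,z) -0.5 0.2 8.7 T [-0.06  0.23 -0.13] gap 0.157
```

```bash
python3 - <<'E'
from h import *
rel();s=sense();print(s['q'].round(4),s['tau'].round(2))
c,p,d=grab("wrist"); P=cloud(c,d); pi=p.astype(int); z=P[...,2]
red=(pi[...,0]>90)&(pi[...,1]<60)&(pi[...,2]<60); zt=np.percentile(z[red],90); m=red&(abs(z-zt)<.003)
q=P[m][:,:2]*1000; r=cv2.minAreaRect(q.astype(np.float32)); print(zt,r)
e=np.array([np.cos(np.radians(6.55)),np.sin(np.radians(6.55))]); print("grip w",(np.array(r[0])-[595.8,87.3])@e)
E
```

```text
grip [ 0.7 14.4] 7.57 washer [-19.9  21. ] 0.51 lips [-19.9 -10.2  11.6  21.1] 0.63
[7.3400e-02 7.2310e-01 1.5943e+00 2.0000e-04 8.2010e-01 4.8170e-01] [ 5.000e-02 -4.185e+01 -1.061e+01 -4.000e-02 -3.100e-01 -1.000e-01]
0.10158198897690222 ((590.4127807617188, 154.9977569580078), (32.68910217285156, 12.50222110748291), 67.62828826904297)
grip w 2.370243223968898
```

Emit:
play_rows([
  [[0,0,0],[-0.4,-0.7,0],1],
  [[0,0,0],[-0.4,-0.7,0],1],
  [[0,0,0],[0,0,0],1],
  [[0,0,0],[0,0,0],1],
  [[0,0,0],[0,0,0],1],
])

```text
t: 14.05
tcp_pos: [0.5904, 0.1548, 0.077]
tool_rot: [0.836, 0.549, 0.003, 0.002]
force: [1.7, 0.9, 7.6]
finger_gap: 0.155
gripper_force: 70.0
```

```bash
python3 -c "
from h import *
st()"
```

```text
t 14.05 w,s,z mm 2.36 67.65 77.01 yaw 60.06 tilt mrad [7.5 0.8] F(e,n,z) 1.7 0.7 7.6 T [ 0.08 -0.07 -0.05] gap 0.155
```

Emit:
play_rows([
  [[0,0,5],[0,0,0],1],
  [[0,0,5],[0,0,0],1],
  [[0,0,5],[0,0,0],1],
  [[0,0,0],[0,0,0],1],
  [[0,0,0],[0,0,0],1],
  [[0,0,0],[0,0,0],1],
])

```text
t: 14.55
tcp_pos: [0.5901, 0.1544, 0.0769]
tool_rot: [0.9, 0.435, 0.003, 0.001]
force: [1.1, -1.8, 7.8]
finger_gap: 0.155
gripper_force: 70.0
```

```bash
cat >> h.py <<'E'
def grip():
    c,p,d=grab("wrist"); P=cloud(c,d); pi=p.astype(int); z=P[...,2]
    red=(pi[...,0]>90)&(pi[...,1]<60)&(pi[...,2]<60); zt=np.percentile(z[red],90); m=red&(abs(z-zt)<.003)
    q=P[m][:,:2]*1000; r=cv2.minAreaRect(q.astype(np.float32))
    e=np.array([np.cos(np.radians(6.55)),np.sin(np.radians(6.55))]); n=np.array([-e[1],e[0]]); print("grip top z",zt.round(4),"w",((np.array(r[0])-[595.8,87.3])@e).round(2),"s",((np.array(r[0])-[595.8,87.3])@n).round(2),"ang",r[1],r[2]-6.55)
E
python3 -c "
from h import *
st();grip()"
```

```text
t 14.55 w,s,z mm 2.02 67.32 76.89 yaw 45.07 tilt mrad [6.7 0.2] F(e,n,z) 0.9 -2.0 7.8 T [-0.17  0.04 -0.03] gap 0.155
grip top z 0.1019 w 1.78 s 67.81 ang (32.52021026611328, 12.519415855407715) 46.11284561157227
```

Emit:
play_rows([
  [[0,0,5],[-0.6,-0.6,0],1],
  [[0,0,5],[-0.6,-0.5,0],1],
  [[0,0,5],[0,0,0],1],
  [[0,0,0],[0,0,0],1],
  [[0,0,0],[0,0,0],1],
  [[0,0,0],[0,0,0],1],
])

```text
t: 15.1
tcp_pos: [0.589, 0.154, 0.077]
tool_rot: [0.949, 0.314, 0.004, 0.001]
force: [0.9, -1.0, 7.7]
finger_gap: 0.15
gripper_force: 70.0
```

```bash
python3 -c "
from h import *
st();grip()"
```

```text
t 15.1 w,s,z mm 0.88 67.01 77.01 yaw 30.08 tilt mrad [ 7.8 -0.1] F(e,n,z) 0.8 -1.1 7.7 T [-0.25 -0.12 -0.04] gap 0.15
grip top z 0.1021 w 0.23 s 67.46 ang (33.65202331542969, 12.545348167419434) 30.87483139038086
```

Emit:
play_rows([
  [[0,0,5],[0,0,0],1],
  [[0,0,5],[0,0,0],1],
  [[0,0,5],[0,0,0],1],
  [[0,0,5],[0,0,0],1],
  [[0,0,5],[0,0,0],1],
  [[0,0,5],[0,0,0],1],
  [[0,0,0],[0,0,0],1],
  [[0,0,0],[0,0,0],1],
  [[0,0,0],[0,0,0],1],
])

```text
t: 15.9
tcp_pos: [0.5888, 0.1538, 0.0769]
tool_rot: [0.998, 0.058, 0.004, 0.0]
force: [1.1, -2.6, 7.4]
finger_gap: 0.152
gripper_force: 70.0
```

```bash
python3 -c "
from h import *
st();grip()"
```

```text
t 15.9 w,s,z mm 0.67 66.86 76.94 yaw 0.08 tilt mrad [ 7.4 -0.4] F(e,n,z) 0.8 -2.7 7.4 T [-0.32 -0.08 -0.04] gap 0.152
grip top z 0.1021 w -0.11 s 67.92 ang (32.98800277709961, 12.748985290527344) 0.9415189743041994
```

Emit:
play_rows([
  [[0,0,0],[0,0,-1],1],
  [[0,0,0],[0,0,-1],1],
  [[0,0,0],[0,0,-1],1],
  [[0,0,0],[0,0,-1],1],
  [[0,0,0],[0,0,-1],1],
  [[0,0,0],[0,0,0],1],
  [[0,0,0],[0,0,0],1],
  [[0,0,0],[0,0,0],1],
])

```text
t: 16.62
tcp_pos: [0.5887, 0.1539, 0.081]
tool_rot: [0.998, 0.058, 0.003, 0.0]
force: [4.7, -2.0, 2.8]
finger_gap: 0.148
gripper_force: 69.2
```

```bash
python3 -c "
from h import *
st();grip()"
```

```text
t 16.62 w,s,z mm 0.51 66.97 81.01 yaw 0.09 tilt mrad [ 6.8 -0.3] F(e,n,z) 4.4 -2.6 2.8 T [-0.45 -0.85 -0.01] gap 0.148
grip top z 0.1062 w -0.71 s 68.06 ang (33.706321716308594, 12.800687789916992) 0.9927565574645998
```

Emit:
play_rows([
  [[0,0,0],[0.7,0,-0.5],1],
  [[0,0,0],[0.7,0,-0.5],1],
  [[0,0,0],[0,0,-0.5],1],
  [[0,0,0],[0,0,0],1],
  [[0,0,0],[0,0,0],1],
  [[0,0,0],[0,0,0],1],
])

```text
t: 17.17
tcp_pos: [0.5887, 0.1539, 0.0811]
tool_rot: [0.998, 0.058, 0.002, 0.0]
force: [6.0, -2.4, -2.9]
finger_gap: 0.152
gripper_force: 68.3
```

```bash
python3 -c "
from h import *
st();grip()
c,p,d=grab('wrist'); P=cloud(c,d)
e=np.array([np.cos(np.radians(6.55)),np.sin(np.radians(6.55))]); n=np.array([-e[1],e[0]]); o=np.array([.5423,.0263])
c,p,d=grab('top'); P=cloud(c,d); q=P.reshape(-1,3); bx=(q[:,:2]-o)@e*1000; by=(q[:,:2]-o)@n*1000
m=(q[:,2]>.095)&(q[:,2]<.112)&(bx<32)&(bx>-50)&(abs(by+70)<110); print('cartons by',np.percentile(by[m],[1,99]),'bx',np.percentile(bx[m],[1,99])); print(np.histogram(by[m],np.arange(-180,60,6)))
"
```

```text
t 17.17 w,s,z mm 0.59 67.0 81.09 yaw 0.09 tilt mrad [ 3.5 -0.6] F(e,n,z) 5.7 -3.1 -2.9 T [-0.5  -0.93  0.03] gap 0.152
grip top z 0.1063 w -0.07 s 67.9 ang (33.08021926879883, 12.793549537658691) 0.18002481460571307
cartons by [-161.12163678    2.02054796] bx [-40.82001165  28.67179332]
(array([ 0,  0,  5, 38, 44, 41, 39, 44, 41, 42, 42, 42, 41, 41, 40, 36,  0,
        0, 42, 43, 41, 42, 42, 41, 40, 42, 41, 42, 42, 42, 24,  0,  0,  0,
        0,  0,  0,  0,  0]), array([-180, -174, -168, -162, -156, -150, -144, -138, -132, -126, -120,
       -114, -108, -102,  -96,  -90,  -84,  -78,  -72,  -66,  -60,  -54,
        -48,  -42,  -36,  -30,  -24,  -18,  -12,   -6,    0,    6,   12,
         18,   24,   30,   36,   42,   48,   54]))
```

Emit:
play_rows([
  [[0,0,0],[0.3,2,0],1],
  [[0,0,0],[0.3,4,0],1],
  [[0,0,0],[0,5,0],1],
  [[0,0,0],[0,5,0],1],
  [[0,0,0],[0,5,0],1],
  [[0,0,0],[0,5,0],1],
  [[0,0,0],[0,4,0],1],
  [[0,0,0],[0,0,0],1],
  [[0,0,0],[0,0,0],1],
])

```text
t: 18.07
tcp_pos: [0.5918, 0.1273, 0.0811]
tool_rot: [0.998, 0.057, 0.001, -0.002]
force: [4.2, 7.3, -2.5]
finger_gap: 0.154
gripper_force: 68.9
```

```bash
python3 -c "
from h import *
st();grip()"
```

```text
t 18.07 w,s,z mm 0.57 40.17 81.1 yaw -0.05 tilt mrad [2.  4.6] F(e,n,z) 5.0 6.8 -2.5 T [ 1.2  -0.75 -0.06] gap 0.154
grip top z 0.1062 w -0.07 s 40.94 ang (33.538692474365234, 12.825308799743652) -0.035420703887939275
```

Emit:
play_rows([
  [[0,0,0],[0,4,0],1],
  [[0,0,0],[0,6,0],1],
  [[0,0,0],[0,7,0],1],
  [[0,0,0],[0,7,0],1],
  [[0,0,0],[0,7,0],1],
  [[0,0,0],[0,7,0],1],
  [[0,0,0],[0,7,0],1],
  [[0,0,0],[0,7,0],1],
  [[0,0,0],[0,7,0],1],
  [[0,0,0],[0,7,0],1],
  [[0,0,0],[0,5,0],1],
  [[0,0,0],[0,3,0],1],
])

```text
t: 19.12
tcp_pos: [0.6, 0.0542, 0.0811]
tool_rot: [0.998, 0.056, 0.001, -0.003]
force: [4.7, 9.8, -0.9]
finger_gap: 0.153
gripper_force: 68.9
```

```bash
python3 -c "
from h import *
st();grip()"
```

```text
t 19.12 w,s,z mm 0.44 -33.33 81.09 yaw -0.1 tilt mrad [1.2 5.9] F(e,n,z) 5.8 9.2 -0.9 T [ 1.76 -0.75 -0.07] gap 0.153
grip top z 0.1063 w -0.24 s -32.43 ang (32.98500061035156, 12.469419479370117) 0.05047626495361346
```

Emit:
play_rows([
  [[0,0,0],[0,2,0],1],
  [[0,0,0],[0,2,0],1],
  [[0,0,0],[0,2,0],1],
  [[0,0,0],[0,2,0],1],
  [[0,0,0],[0,2,0],1],
  [[0,0,0],[0,2,0],1],
  [[0,0,0],[0,2,0],1],
  [[0,0,0],[0,2,0],1],
  [[0,0,0],[0,2,0],1],
  [[0,0,0],[0,2,0],1],
  [[0,0,0],[0,2,0],1],
])

```text
t: 20.08
tcp_pos: [0.6023, 0.0344, 0.0811]
tool_rot: [0.998, 0.055, 0.001, -0.004]
force: [4.9, 15.9, -0.5]
finger_gap: 0.155
gripper_force: 69.1
```

```bash
cat >> h.py <<'E'
def row():
    e=np.array([np.cos(np.radians(6.55)),np.sin(np.radians(6.55))]); n=np.array([-e[1],e[0]]); o=np.array([.5423,.0263])
    c,p,d=grab('top'); P=cloud(c,d); q=P.reshape(-1,3); bx=(q[:,:2]-o)@e*1000; by=(q[:,:2]-o)@n*1000
    m=(q[:,2]>.095)&(q[:,2]<.118)&(bx<20)&(bx>-35)&(abs(by+80)<130); y=by[m]; print('z',np.percentile(q[m,2],[2,98]).round(4)); h,b=np.histogram(y,np.arange(-180,40,2)); nz=np.nonzero(h)[0]
    print("runs",[(b[g[0]],b[g[-1]]+2) for g in np.split(nz,np.nonzero(np.diff(nz)>1)[0]+1)]); return p
E
python3 -c "
from h import *
st();grip();row()"
```

```text
t 20.08 w,s,z mm 0.41 -53.27 81.09 yaw -0.19 tilt mrad [0.8 9. ] F(e,n,z) 6.6 15.2 -0.5 T [ 2.69 -0.77 -0.21] gap 0.155
grip top z 0.1063 w -0.22 s -52.32 ang (33.723751068115234, 12.485539436340332) -0.41676454544067365
z [0.0964 0.1101]
runs [(np.int64(-164), np.int64(-84)), (np.int64(-76), np.int64(-28)), (np.int64(-18), np.int64(4))]
```

```bash
cat >> h.py <<'E'
def tops():
    e=np.array([np.cos(np.radians(6.55)),np.sin(np.radians(6.55))]); n=np.array([-e[1],e[0]]); o=np.array([.5423,.0263])
    c,p,d=grab('top'); q=cloud(c,d).reshape(-1,3); bx=(q[:,:2]-o)@e*1000; by=(q[:,:2]-o)@n*1000
    for nm,lo,hi in(("a",-160,-90),("b",-88,-2)):
        m=(q[:,2]>.09)&(q[:,2]<.118)&(bx<10)&(bx>-38)&(by>lo)&(by<hi); y,z=by[m],q[m,2]*1000
        print(nm,[(int(a),round(float(np.median(z[abs(y-a)<4])),1)) for a in range(lo,hi,8) if (abs(y-a)<4).sum()>3])
E
python3 -c "
from h import *
tops()
c,p,d=grab('side'); cv2.imwrite('pics/s5.png',cv2.resize(p[140:260,190:350,::-1],None,fx=4,fy=4,interpolation=cv2.INTER_CUBIC))"
```

```text
a [(-160, 103.7), (-152, 102.6), (-144, 102.3), (-136, 103.8), (-128, 103.5), (-120, 103.9), (-112, 104.1), (-104, 104.0), (-96, 104.4)]
b [(-88, 103.2), (-72, 104.0), (-64, 104.1), (-56, 103.7), (-48, 105.1), (-40, 103.8), (-32, 105.5), (-8, 104.3)]
```

View pics/s5.png

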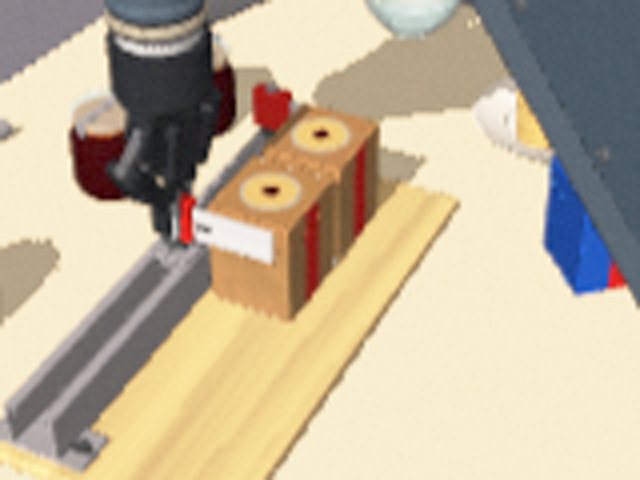

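The crop shows the blade (195–275, 210–260) flat against upright carton_b, with a gap left between the cartons. I'll keep pushing slowly.

Emit:
play_rows([
  [[0,0,0],[0,1,0],1],
  [[0,0,0],[0,1,0],1],
  [[0,0,0],[0,1,0],1],
  [[0,0,0],[0,1,0],1],
  [[0,0,0],[0,1,0],1],
  [[0,0,0],[0,1,0],1],
  [[0,0,0],[0,1,0],1],
])

```text
t: 20.87
tcp_pos: [0.6031, 0.0271, 0.0811]
tool_rot: [0.998, 0.056, 0.001, -0.004]
force: [3.8, 12.1, -0.6]
finger_gap: 0.15
gripper_force: 69.0
```

```bash
python3 -c "
from h import *
st();grip();row()"
```

```text
t 20.87 w,s,z mm 0.37 -60.64 81.08 yaw -0.13 tilt mrad [0.7 7.9] F(e,n,z) 5.1 11.5 -0.6 T [ 2.17 -0.76 -0.15] gap 0.15
grip top z 0.1062 w -0.84 s -59.78 ang (34.14952087402344, 12.47865104675293) 0.013158988952636896
z [0.0968 0.1107]
runs [(np.int64(-164), np.int64(-84)), (np.int64(-82), np.int64(-34)), (np.int64(-24), np.int64(-12)), (np.int64(-10), np.int64(-4))]
```

Emit:
play_rows([
  [[0,0,0],[0,1,0],1],
  [[0,0,0],[0,1,0],1],
  [[0,0,0],[0,0.8,0],1],
  [[0,0,0],[0,0.7,0],1],
])

```text
t: 21.3
tcp_pos: [0.6035, 0.0236, 0.0811]
tool_rot: [0.998, 0.056, 0.001, -0.004]
force: [4.9, 11.7, -0.8]
finger_gap: 0.151
gripper_force: 69.0
```

```bash
python3 -c "
from h import *
st();grip();row()"
```

```text
t 21.3 w,s,z mm 0.38 -64.14 81.09 yaw -0.13 tilt mrad [0.7 7.8] F(e,n,z) 6.2 11.1 -0.8 T [ 2.19 -0.84 -0.2 ] gap 0.151
grip top z 0.1062 w -0.56 s -63.23 ang (34.27369689941406, 12.448741912841797) -0.29732160568237287
z [0.0971 0.1105]
runs [(np.int64(-164), np.int64(-38)), (np.int64(-30), np.int64(-8))]
```

Emit:
play_rows([
  [[0,0,0],[0,0.5,0],1],
  [[0,0,0],[0,0.5,0],1],
  [[0,0,0],[0,0.4,0],1],
])

```text
t: 21.65
tcp_pos: [0.6036, 0.0225, 0.0811]
tool_rot: [0.998, 0.056, 0.001, -0.004]
force: [4.2, 13.3, -0.6]
finger_gap: 0.155
gripper_force: 69.2
```

```bash
python3 -c "
from h import *
st();grip()"
```

```text
t 21.65 w,s,z mm 0.36 -65.26 81.06 yaw -0.15 tilt mrad [0.7 8.3] F(e,n,z) 5.7 12.8 -0.6 T [ 2.38 -0.83 -0.17] gap 0.155
grip top z 0.1063 w -0.6 s -64.34 ang (33.540409088134766, 12.507011413574219) -0.3741539001464842
```

Emit:
play_rows([
  [[0,0,0],[0,0.5,0],1],
  [[0,0,0],[0,0.4,0],1],
])

```text
t: 21.87
tcp_pos: [0.6036, 0.0224, 0.0811]
tool_rot: [0.998, 0.055, 0.001, -0.005]
force: [5.1, 16.6, 0.1]
finger_gap: 0.154
gripper_force: 69.3
```

Emit:
play_rows([
  [[0,0,0],[0,0.4,0],1],
  [[0,0,0],[0,0.4,0],1],
])

```text
t: 22.03
tcp_pos: [0.6036, 0.0223, 0.0811]
tool_rot: [0.998, 0.055, 0.001, -0.005]
force: [4.7, 19.0, 0.7]
finger_gap: 0.153
gripper_force: 69.3
```

```bash
python3 -c "
from h import *
st();grip();row()"
```

```text
t 22.03 w,s,z mm 0.36 -65.42 81.08 yaw -0.22 tilt mrad [ 0.4 10.8] F(e,n,z) 6.9 18.3 0.7 T [ 2.96 -0.88 -0.38] gap 0.153
grip top z 0.1063 w -0.42 s -64.57 ang (33.71849060058594, 12.44327163696289) -0.5685031890869139
z [0.0973 0.1102]
runs [(np.int64(-164), np.int64(-40)), (np.int64(-30), np.int64(-12)), (np.int64(-10), np.int64(-8))]
```

Snug: the force rises with no more motion. I'll relax the command, then open.

Emit:
play_rows([
  [[0,0,0],[0,-0.7,0],1],
  [[0,0,0],[0,-0.7,0],1],
  [[0,0,0],[0,-0.7,0],1],
  [[0,0,0],[0,0,0],1],
  [[0,0,0],[0,0,0],1],
])

```text
t: 22.55
tcp_pos: [0.6036, 0.0225, 0.081]
tool_rot: [0.998, 0.056, 0.001, -0.004]
force: [4.4, 11.7, -0.7]
finger_gap: 0.155
gripper_force: 69.1
```

```bash
python3 -c "
from h import *
st()"
```

```text
t 22.55 w,s,z mm 0.34 -65.25 81.04 yaw -0.12 tilt mrad [0.7 7.4] F(e,n,z) 5.7 11.1 -0.7 T [ 1.94 -0.79 -0.23] gap 0.155
```

Emit:
play_rows([
  [[0,0,0],[0,-1,0],1],
  [[0,0,0],[0,-1,0],1],
  [[0,0,0],[0,-1,0],1],
  [[0,0,0],[0,0,0],1],
  [[0,0,0],[0,0,0],1],
  [[0,0,0],[0,0,0],1],
])

```text
t: 23.05
tcp_pos: [0.6036, 0.0228, 0.0811]
tool_rot: [0.998, 0.057, 0.001, -0.002]
force: [4.8, 3.1, -2.3]
finger_gap: 0.154
gripper_force: 69.1
```

```bash
python3 -c "
from h import *
st()"
```

```text
t 23.05 w,s,z mm 0.37 -65.0 81.08 yaw -0.03 tilt mrad [1.1 3.3] F(e,n,z) 5.1 2.5 -2.3 T [ 0.85 -0.77 -0.18] gap 0.154
```

Emit:
play_rows([
  [[0,0,0],[0,-0.6,0],1],
  [[0,0,0],[0,0,0],0.7],
  [[0,0,0],[0,0,0],0.6],
  [[0,0,0],[0,0,0],0.5],
  [[0,0,0],[0,0,0],0.5],
  [[0,0,0],[0,0,0],0.5],
  [[0,0,0],[0,0,0],0.5],
])

```text
t: 23.63
tcp_pos: [0.6027, 0.0214, 0.0817]
tool_rot: [0.998, 0.058, -0.0, -0.0]
force: [0.7, 0.0, -0.0]
finger_gap: 0.502
gripper_force: 0.0
```

```bash
python3 -c "
from h import *
st();grip()"
```

```text
t 23.63 w,s,z mm -0.67 -66.29 81.69 yaw 0.07 tilt mrad [-0.7  0. ] F(e,n,z) 0.7 -0.1 -0.0 T [0.02 0.03 0.05] gap 0.502
grip top z 0.1063 w -0.33 s -63.95 ang (33.70637130737305, 12.878768920898438) 0.8453628540039064
```

Released cleanly. I'll go straight up and check.

Emit:
play_rows([
  [[0,0,0],[0,0,-4],0.5],
  [[0,0,0],[0,0,-10],0.5],
  [[0,0,0],[0,0,-15],0.5],
  [[0,0,0],[0,0,-20],0.5],
  [[0,0,0],[0,0,-25],0.5],
  [[0,0,0],[0,0,-25],0.5],
  [[0,0,0],[0,0,-25],0.5],
  [[0,0,0],[0,0,-15],0.5],
  [[0,0,0],[0,0,0],0.5],
  [[0,0,0],[0,0,0],0.5],
  [[0,0,0],[0,0,0],0.5],
  [[0,0,0],[0,0,0],0.5],
])

```text
t: 24.68
tcp_pos: [0.6019, 0.0216, 0.2193]
tool_rot: [0.998, 0.058, -0.002, -0.0]
force: [0.4, -0.4, -0.1]
finger_gap: 0.501
gripper_force: 0.0
```

```bash
python3 - <<'E'
from h import *
st();grip();row();tops()
c,p,d=grab("wrist"); cv2.imwrite("pics/w6.png",cv2.resize(p[...,::-1],None,fx=1.5,fy=1.5))
P=cloud(c,d);e=np.array([np.cos(np.radians(6.55)),np.sin(np.radians(6.55))]); n=np.array([-e[1],e[0]]); o=np.array([.5423,.0263]); q=P.reshape(-1,3); bx=(q[:,:2]-o)@e*1000; by=(q[:,:2]-o)@n*1000
m=(q[:,2]>.098)&(q[:,2]<.108)&(bx<25)&(bx>-30)&(abs(by+80)<100); h,b=np.histogram(by[m],np.arange(-180,20,1)); print("edges",b[:-1][h>0][[0,-1]],"empty",[x for x in b[:-1][h==0] if b[:-1][h>0][0]<x<b[:-1][h>0][-1]])
E
```

```text
t 24.68 w,s,z mm -1.41 -65.94 219.26 yaw 0.07 tilt mrad [-3.1  0.5] F(e,n,z) 0.4 -0.4 -0.1 T [0.02 0.01 0.  ] gap 0.501
grip top z 0.1062 w 0.27 s -140.39 ang (33.059730529785156, 165.73941040039062) 0.16006345748901385
z [0.0969 0.1102]
runs [(np.int64(-164), np.int64(-38)), (np.int64(-36), np.int64(-34)), (np.int64(-24), np.int64(-22)), (np.int64(-20), np.int64(-6))]
a [(-160, 103.7), (-152, 103.1), (-144, 104.3), (-136, 104.3), (-128, 104.2), (-120, 105.2), (-112, 103.9), (-104, 103.0), (-96, 103.1)]
b [(-88, 103.9), (-80, 102.5), (-72, 103.6), (-64, 103.2), (-56, 103.4), (-48, 103.4), (-40, 105.0), (-16, 103.2), (-8, 99.6)]
edges [-164   -9] empty [np.int64(-162)]
```

View pics/w6.png

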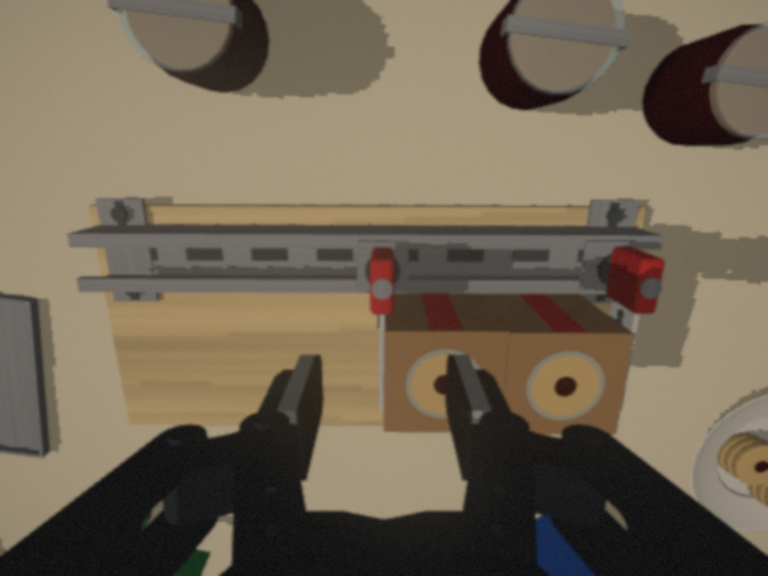

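The blade at (382,370) lies square against the closed carton row (385–630), the stop sits upright in the rail at (380,280), and nothing else has moved. Handing in.

```bash
python3 -c "
from station import *
print(sign_off())"
```

```text
the job is handed in; nothing more can be done
None
```

The stop is locked in the rail with its blade square over the cartons' side, and both cartons are upright and snug against the other stop. The arm is clear, and I handed the job in at about 25 s; no verdict came back.

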